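Set the jaw of a print fixture with its knurled wheel

TASK

On the red print fixture, roll the knurled steel wheel under a fingertip, stroke by stroke, its top going away from the robot, until the gap has closed so far that the white front edge of the black jaw stands on the yellow gauge marker. Move the jaw by the wheel alone, without touching it; nothing is to be picked up or pinched. Leave the marker, the blue fixture and the loose things around as they are, and finish with the hand clear.

Things in the scene. Friction and masses are not known exactly. Their poses are not given: they have to be found in the camera images.
- red_fixture: red block 120 x 170 x 44 mm (local x -60 to 60, y -70 to 100, deck at z 44 mm), fixed on the table, left or right (the blue one opposite). Origin on its underside, on the work surface; z up; y along the slide, from the wheel end to the brown fence (y 85 to 100 mm, 18 mm high on the deck); x points away from the robot (yaw within 0.35 rad of 0).
- red_wheel (a joint): turn of the red fixture's knurled wheel, rad; 0 at the start, range 0 to 5.6. Grows as the wheel's top rolls towards the fixture's +x (away from the robot). 1 rad moves the jaw 15 mm along +y (closing the gap to the fence); rolling back moves it back. About 2 N at the rim turns it; it stays where it is left.
- red_axle (a point): centre of the red fixture's knurled steel wheel, at (0, -92, 38) mm in the fixture's frame; axle along y. The wheel is 20 mm wide, radius 34.8 mm over its 24 ridges (pitch 8.6 mm, about 2 mm proud), so its top is 73 mm above the work surface. It stands 10 mm clear of the block's -y end, open above, in front and behind.
- red_jaw: black sliding jaw, 92 (x) x 18 (y) x 18 (z) mm, with a white line along its front edge, on the red fixture's deck; moved by the wheel. Origin at deck level in the plane of its front face (towards the fence); the jaw spans local y -18 to 0, x -58 to 34 mm. Axes as the fixture's.
- red_marker: yellow gauge marker on the red deck, 8 mm wide along y, 5 mm high, beside the jaw's path on the side away from the robot (local x 39 to 62 mm); stiff, already set. Origin at deck level on its centre line, axes as the fixture's. At the start 18 to 42 mm ahead (+y) of the jaw's front edge; that edge is on the mark when both origins have the same y in the fixture's frame.
- blue_fixture: blue print fixture, twin of the red one (same sizes and frame, with its own wheel, jaw and marker); to be left alone
- blue_jaw: black sliding jaw of the blue fixture, as the red one's; must stay where it is
- bottle: small white capped bottle, 38 mm diameter, 85 mm tall, standing between the fixtures on the robot's side; bystander
- cover: white moulded handset cover, 115 x 55 x 12 mm, lying between the fixtures; bystander
- cover2: grey moulded handset cover, 115 x 55 x 12 mm, on the left of the table; bystander
- beaker: clear open beaker, 76 mm diameter, 110 mm tall, beyond the fixtures; bystander
- ink: red ink jar with black lid, 64 mm diameter, 60 mm tall, beyond the fixtures; bystander
- driver: screwdriver with orange handle lying beyond the white cover; bystander
- nest_plate: brown nest plate, 100 x 130 x 12 mm, on the right of the table; bystander

How it is judged:
By the outcome, as a careful person would: the job done as asked, in the order asked, and still so for the second after the job is handed in, with the robot touching nothing.
It also fails if it takes over 48 s, if anything falls off the work surface, if the arm or the gripper's body presses on something with over 40 N, if the wrist force passes 120 N, or if a joint passes its speed limit or range.

ROBOT

A 7-joint arm with a two-finger parallel gripper is mounted at the origin on the work surface. World frame = base frame: x ahead of the robot, y to its left, z up, the work surface at z = 0. Lengths are in m, angles in degrees, forces in N, time in s.
With the tool pointing down it reaches from about 0.425 to 0.875 m from the base axis. Payload 4.7 kg.
Tool frame: the origin (TCP) lies on the centre line of the jaws, within the pads' length; the fingertips stand 19 mm ahead of it and the grasp point (between the pads) is the TCP; z points along the fingers, y is the line along which they close (so a half turn about z gives the same grasp; the last joint's range is limited). The gripper opens to 87 mm and grips with 3 to 60 N. Pads are 19 mm wide; open, the fingers measure 117 mm over their backs; the gripper's body (75 mm by 190 mm) begins 51 mm behind the grasp point.
Start: joints at [67.099, 18.392, -4.016, 83.108, 1.295, 78.541, -3.26], TCP at [0.261, -0.595, 0.242] pointing down, gripper open.
Joint ranges: [-163.93, 163.93], [-17.29, 119.83], [-79.2, 71.16], [3.27, 140.29], [-89.18, 269.18], [5.43, 117.66], [-154.24, 154.24]. Speed limits (degrees/s): [147.25, 147.25, 180, 180, 180, 180, 180].

INTERFACE

Orientations are given as [roll, pitch, yaw] about the fixed x, y, z axes, in that order (R = Rz(yaw) Ry(pitch) Rx(roll)).
In Python, from cell import env, imaging gives the robot as it stands.
- The arm moves only by the shell command python3 -m crank 'ROWS' [OPENING] [FORCE]. ROWS is JSON, a list of rows, each an object of numbers: "x", "y", "z": the shift along the tool's x, y, z in m; "turn": the turn about the tool's z in rad. In form: [{"x": .., "y": .., "z": .., "turn": ..}, ...]. A call has 1 to 12 rows; each row is the pose to reach, as a shift and turn from the pose commanded when the call began, along the tool's axes at that moment; what a row does not reach only later rows make up. A row lasts 1/8 s, in which the tool goes at most 62.5 mm and 10.7 degrees, less where a joint would pass 70% of its speed; a pose out of reach is approached as far as the arm can. A call with a gripper value outside its range is refused whole. OPENING is the finger opening in m, from 0 to 0.087, set as the call begins (- or left out, the last holds). The fingers move at their own pace and stop on an object; FORCE is the grip in N (left out, the last holds). Time passes only in rows, so rows that repeat a pose let the fingers close. It gives the time, the measured TCP pose, the force, the opening and the grip force at its end, in the units of the state.
- env.get_obs(): the state, without advancing time (a new reading comes with each control period).
- imaging.read_camera(name): name is "scene" or "top" or "wrist"; returns the picture (480x640x3 uint8, red, green, blue); there is no depth.
- imaging.get_calibration(name): a dict with "camera_matrix" (3x3 intrinsics, pixels), "position" and "attitude" of the camera in the world. Camera axes: x right, y up, looking along -z (the intrinsics and any distortion apply to the point x, -y, -z); pixel columns grow to the right and rows downward; lengths in m; the calibration is good to about 2 mm. The wrist camera is an equidistant fisheye: a pixel r from the principal point sees the ray r / f radians off the axis. A picture is of the moment at which its call begins: read the wrist's pose just before it. get_calibration takes no time and is no camera call; for the wrist camera it gives the pose at the moment of the call.
- env.sign_off(): hands the job in; it is judged then, once.
The state is a dict: "time_s": time; "qpos": joint angles; "joint_velocities": joint speeds; "effort": joint torques, N m; "tool_pos": TCP position; "tool_rot": TCP orientation; "force": force on the tool from outside, world axes, zero at the start; "wrist_torque": the same for the moment, N m; "grip_width": finger opening in m; "grasp_force": force on a finger pad.
Only numpy, scipy, OpenCV 4.12 (cv2) and the standard library are available. Lean on these libraries where they do the work, as an engineer would, in place of code of your own. Each camera call takes 0.05 s, during which the arm holds its last target. There are 200 camera calls.

## Working session

There is one attempt and no reset: what is moved stays moved. The work goes in short steps, Python scripts to look and compute and a shell command to move; the robot and the scene stay as the last step left them, time stands still between calls to the robot, and variables do not carry over. Pictures are saved under pics/ and viewed, at most 10 in all, crops included, and the job is handed in when it is done.

```bash
mkdir -p pics; ls; python3 - <<'E'
from cell import env, imaging
import cv2
for n in ("scene","top"):
    cv2.imwrite(f"pics/{n}0.png", imaging.read_camera(n)[:,:,::-1])
    c=imaging.get_calibration(n); print(n,c)
o=env.get_obs(); print(o["tool_pos"],o["tool_rot"],o["time_s"])
E
```

```text
pics
scene {'camera_matrix': array([[460.54163967,   0.        , 319.50262259],
       [  0.        , 460.54163967, 240.94169507],
       [  0.        ,   0.        ,   1.        ]]), 'position': array([ 1.47296935, -0.02389952,  0.68033049]), 'attitude': array([54.34556578,  1.11793247, 88.02167351])}
top {'camera_matrix': array([[438.25885535,   0.        , 315.78406919],
       [  0.        , 438.25885535, 242.05467211],
       [  0.        ,   0.        ,   1.        ]]), 'position': array([ 0.45679552, -0.0058223 ,  1.20831112]), 'attitude': array([  5.7593653 ,  -0.33335996, -89.50570585])}
[ 0.26113855 -0.59473288  0.24055563] [-1.79900890e+02  5.73522615e-03  2.37126376e+01] 0.1
```

View pics/top0.png

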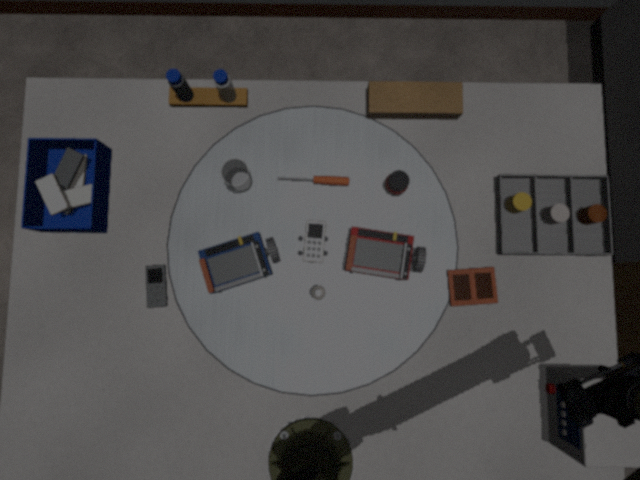

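View pics/scene0.png

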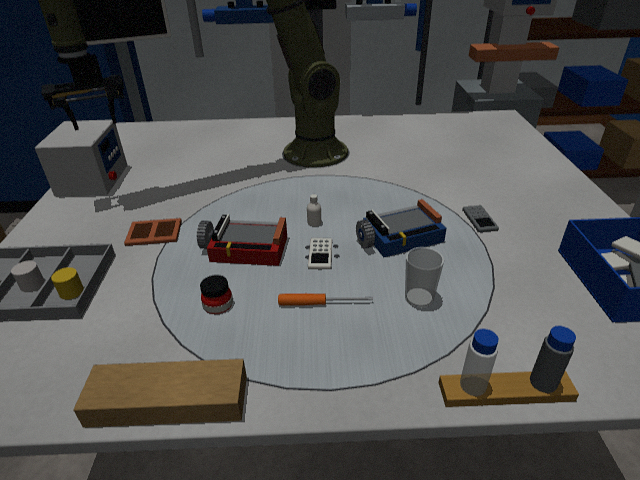

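The top view shows the red fixture at about (380,253), its wheel at (419,260) on the right and the marker at about (394,237). The blue fixture is on the left. I'll zoom in on the red one.

```bash
cat > h.py <<'E'
import numpy as np, cv2
from scipy.spatial.transform import Rotation as R
from cell import env, imaging
def proj(n,P,c=None):
    c=c or imaging.get_calibration(n); K=c["camera_matrix"]
    p=(np.atleast_2d(P)-c["position"])@R.from_euler("xyz",c["attitude"],degrees=True).as_matrix()
    v=p*[1,-1,-1]
    if n=="wrist":
        rr=np.hypot(v[:,0],v[:,1]); th=np.arctan2(rr,v[:,2]); s=th/np.maximum(rr,1e-9)
        return np.c_[K[0,0]*v[:,0]*s+K[0,2],K[1,1]*v[:,1]*s+K[1,2]]
    return np.c_[K[0,0]*v[:,0]/v[:,2]+K[0,2],K[1,1]*v[:,1]/v[:,2]+K[1,2]]
def cast(n,uv,z,c=None):
    c=c or imaging.get_calibration(n); K=c["camera_matrix"]
    q=(np.atleast_2d(uv).astype(float)-K[:2,2])/[K[0,0],K[1,1]]
    if n=="wrist":
        th=np.hypot(*q.T)[:,None]; d=np.c_[q/np.maximum(th,1e-9)*np.sin(th),np.cos(th)]
    else: d=np.c_[q,np.ones(len(q))]
    d=(d*[1,-1,-1])@R.from_euler("xyz",c["attitude"],degrees=True).as_matrix().T
    p=c["position"]; return p+d*((z-p[2])/d[:,2:])
def crop(img,x0,y0,w,h,s,f):
    a=np.clip(img[y0:y0+h,x0:x0+w,::-1].astype(float)*1.8,0,255).astype(np.uint8)
    cv2.imwrite(f,cv2.resize(a,None,fx=s,fy=s,interpolation=cv2.INTER_CUBIC))
E
python3 - <<'E'
from h import *
t=imaging.read_camera("top"); s=imaging.read_camera("scene")
f=lambda i,x,y:cv2.resize(np.clip(i[y:y+70,x:x+110,::-1]*1.8,0,255).astype(np.uint8),None,fx=4*1.6,fy=4,interpolation=2) 
a=[cv2.resize(np.clip(i[y:y+65,x:x+110,::-1]*1.8,0,255).astype(np.uint8),None,fx=4.5,fy=4.5,interpolation=2) for i,x,y in ((t,335,220),(s,190,205))]
cv2.imwrite("pics/z1.png",np.vstack(a))
print(cast("top",[[419,260],[380,253],[315,250]],0.05))
E
```

```text
[[ 0.52841854 -0.28539289  0.05      ]
 [ 0.54607398 -0.18210352  0.05      ]
 [ 0.55248556 -0.00965728  0.05      ]]
```

View pics/z1.png

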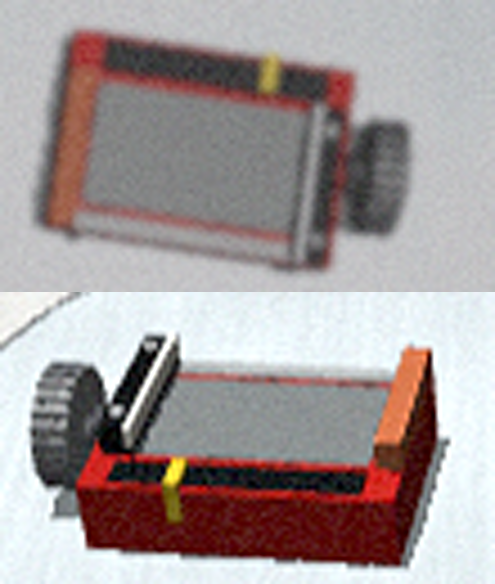

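The top crop gives the red deck corners at full-image pixels of about (351.7,227.1), (413.2,236) and (408.3,279.6). The scene crop has the jaw's white edge near x≈170 and the marker near x≈175. Next step is to fit the pose from the corners.

```bash
cat >> h.py <<'E'
def tip_rel(P):
    o=env.get_obs(); M=R.from_euler("xyz",o["tool_rot"],degrees=True).as_matrix()
    return M.T@(np.array(P)-o["tool_pos"]), o
E
python3 - <<'E'
from h import *
W=cast("top",[[351.7,227.1],[413.2,236],[408.3,279.6]],.044)[:,:2]
L=np.array([[.06,.1],[.06,-.07],[-.06,-.07]])
a=W-W.mean(0); b=L-L.mean(0)
yaw=np.arctan2((b[:,0]*a[:,1]-b[:,1]*a[:,0]).sum(),(a*b).sum())
Rm=np.array([[np.cos(yaw),-np.sin(yaw)],[np.sin(yaw),np.cos(yaw)]]); t=W.mean(0)-Rm@L.mean(0)
print("yaw",np.degrees(yaw),"t",t,"res",W-(L@Rm.T+t))
ax=Rm@[0,-.092]+t; print("axle",ax)
np.save("pose.npy",[yaw,*t])
# scene check: predicted corners
P=np.c_[L@Rm.T+t,[.044]*3]; print(proj("scene",P))
# marker/jaw in top
m=cast("top",[[394.5,236.5]],.049)[0,:2]; j=cast("top",[[401.5,278.5],[405.5,243.5]],.062)[:,:2]
print("marker",(m-t)@Rm,"jaw",(j-t)@Rm)
r,o=tip_rel([*ax,.073+.019]); print("TCP->axle top, tool axes",r,"turn",np.radians(o["tool_rot"][2])-yaw)
E
```

```text
yaw -7.562342719728898 t [ 0.54358436 -0.19662768] res [[-0.00076105 -0.00211962]
 [-0.00087069  0.00165674]
 [ 0.00163174  0.00046288]]
axle [ 0.53147671 -0.28782749]
[[276.89299375 250.128066  ]
 [205.42498167 247.03208546]
 [219.37595181 219.23828219]]
marker [ 0.04982985 -0.01817036] jaw [[-0.05890905 -0.04757166]
 [ 0.03370486 -0.04692578]]
TCP->axle top, tool axes [ 0.37092603 -0.17225142  0.14908483] turn 0.54580353837916
```

```bash
python3 -m crank '[{"x":0.04,"y":-0.022,"z":0.0,"turn":0.08},{"x":0.085,"y":-0.047,"z":0.0,"turn":0.16},{"x":0.13,"y":-0.07,"z":0.01,"turn":0.24},{"x":0.175,"y":-0.095,"z":0.02,"turn":0.32},{"x":0.22,"y":-0.12,"z":0.035,"turn":0.40},{"x":0.265,"y":-0.144,"z":0.05,"turn":0.47},{"x":0.305,"y":-0.166,"z":0.065,"turn":0.546},{"x":0.33,"y":-0.18,"z":0.075,"turn":0.546},{"x":0.345,"y":-0.188,"z":0.08,"turn":0.546},{"x":0.345,"y":-0.188,"z":0.08,"turn":0.546},{"x":0.345,"y":-0.188,"z":0.08,"turn":0.546}]' 0 20
python3 - <<'E'
from h import *
c=imaging.get_calibration("wrist"); im=imaging.read_camera("wrist")
cv2.imwrite("pics/w1.png",np.clip(im[:,:,::-1]*1.8,0,255).astype(np.uint8))
yaw,*t=np.load("pose.npy"); Rm=R.from_euler("z",yaw).as_matrix(); T=np.r_[t,0]
L=np.array([[.06,.1,.044],[.06,-.07,.044],[-.06,-.07,.044],[0,-.092,.073],[-.058,-.047,.062],[.034,-.047,.062]])
print(c["camera_matrix"],c["position"],c["attitude"]);print(proj("wrist",L@Rm.T+T,c))
r,o=tip_rel(Rm@[0,-.092,.092]+T);print(r,o["tool_rot"],o["time_s"],o["force"])
E
```

```text
time_s: 1.58
tool_pos: [0.5008, -0.2862, 0.1619]
tool_rot: [179.9, -0.0, -7.7]
force: [-0.3, -0.7, -0.4]
grip_width: 0.0003
grasp_force: 0.0
[[371.64829954   0.         311.32704167]
 [  0.         371.64829954 234.82290185]
 [  0.           0.           1.        ]] [ 0.58410896 -0.29759899  0.30372344] [-1.78365106e+01 -1.33677030e-02 -9.76637414e+01]
[[ 68.16036044 128.19022646]
 [275.23705611 110.21772   ]
 [279.07172791 272.15738874]
 [307.05544398 203.75611697]
 [245.38346342 279.3398058 ]
 [238.38642559 150.20471474]]
[ 0.03058706 -0.00273623  0.06999278] [ 1.79929063e+02 -1.51995656e-02 -7.73201405e+00] 1.625 [ 0.19093007 -0.42031055  0.20676756]
```

View pics/w1.png

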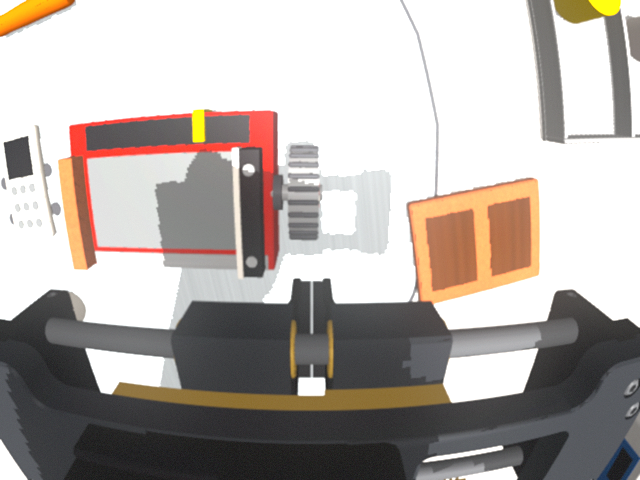

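The wrist view shows the deck corners at (71,127), (277,112) and (277,268), the white line at u≈237, the marker at (198,126) and the wheel at u 288–320. I'll refine the pose and measure jaw against marker with profiles rectified onto the fixture planes.

```bash
cat >> h.py <<'E'
def prof(im,c,z,x0,x1,ys):
    yaw,*t=np.load("pose.npy"); Rm=R.from_euler("z",yaw).as_matrix()
    xs=np.linspace(x0,x1,30); G=np.array([[x,y,z] for y in ys for x in xs])@Rm.T+np.r_[t,0]
    uv=proj("wrist",G,c).astype(np.float32).reshape(len(ys),len(xs),2)
    return np.median(cv2.remap(im,uv[...,0],uv[...,1],cv2.INTER_LINEAR).astype(float),axis=1)
def measure(show=False):
    c=imaging.get_calibration("wrist"); im=imaging.read_camera("wrist")
    ys=np.arange(-.075,.06,.0005)
    m=prof(im,c,.049,.044,.057,ys); yl=m[:,0]-m[:,2]; k=yl>yl.max()/2
    p=prof(im,c,.062,-.045,.02,ys); g=p.min(1)
    mk=ys[k].mean()
    if show: print("marker y",ys[k][[0,-1]]); print(np.c_[ys*1000,g][::3].round(0).astype(int).tolist())
    # black jaw top: longest dark run; front line = bright run just ahead of it
    dk=g<60; lab=np.split(np.arange(len(ys)),np.where(np.diff(dk.astype(int)))[0]+1)
    run=max((r for r in lab if dk[r[0]]),key=len); b=run[-1]
    seg=g[b:b+16]; pk=b+seg.argmax(); 
    print("marker %.1f blackend %.1f linepeak %.1f line %s"%(mk*1e3,ys[b]*1e3,ys[pk]*1e3,g[b:b+18].astype(int).tolist()))
    return im,c
E
python3 - <<'E'
from h import *
c=imaging.get_calibration("wrist")
W=np.vstack([cast("wrist",[[71,127],[277,112],[277,268]],.044,c),cast("wrist",[[304,191.5]],.073,c)])[:,:2]
L=np.array([[.06,.1],[.06,-.07],[-.06,-.07],[0,-.092]])
a=W-W.mean(0); b=L-L.mean(0)
yaw=np.arctan2((b[:,0]*a[:,1]-b[:,1]*a[:,0]).sum(),(a*b).sum())
Rm=np.array([[np.cos(yaw),-np.sin(yaw)],[np.sin(yaw),np.cos(yaw)]]); t=W.mean(0)-Rm@L.mean(0)
print("yaw",np.degrees(yaw),t); print(W-(L@Rm.T+t)); np.save("pose.npy",[yaw,*t])
r,o=tip_rel([*(Rm@[0,-.092]+t),.092]);print(r)
measure(True)
E
```

```text
yaw -7.351015488042846 [ 0.5460793  -0.19739073]
[[-0.00188909 -0.00277374]
 [-0.00422332 -0.00062078]
 [ 0.00084661  0.00190667]
 [ 0.00526579  0.00148785]]
[ 0.0335013  -0.00231741  0.06999407]
marker y [-0.0675 -0.0115]
[[-75, 115], [-74, 115], [-72, 82], [-70, 42], [-69, 38], [-67, 35], [-66, 33], [-64, 32], [-63, 32], [-61, 33], [-60, 34], [-58, 37], [-57, 37], [-55, 37], [-54, 37], [-52, 36], [-51, 36], [-49, 36], [-48, 35], [-46, 46], [-45, 114], [-43, 125], [-42, 116], [-40, 78], [-39, 75], [-37, 75], [-36, 75], [-34, 75], [-33, 75], [-31, 75], [-30, 75], [-28, 75], [-27, 75], [-25, 75], [-24, 75], [-22, 75], [-21, 75], [-19, 75], [-18, 75], [-16, 75], [-15, 75], [-13, 75], [-12, 75], [-10, 75], [-9, 76], [-7, 75], [-6, 75], [-4, 76], [-3, 76], [-1, 76], [0, 75], [2, 76], [3, 76], [5, 76], [6, 76], [8, 76], [9, 76], [11, 76], [12, 76], [14, 77], [15, 100], [17, 126], [18, 126], [20, 126], [21, 126], [23, 126], [24, 126], [26, 126], [27, 126], [29, 126], [30, 126], [32, 126], [33, 126], [35, 126], [36, 126], [38, 126], [39, 126], [41, 126], [42, 126], [44, 126], [45, 126], [47, 126], [48, 126], [50, 126], [51, 126], [53, 126], [54, 126], [56, 126], [57, 126], [59, 126]]
marker -44.1 blackend -46.5 linepeak -44.0 line [46, 68, 93, 113, 123, 125, 125, 125, 123, 116, 102, 88, 77, 75, 75, 75, 75, 75]
```

```bash
sed -i 's/yl=m\[:,0\]-m\[:,2\]/yl=m[:,1]-m[:,2]/; s/^    mk=ys\[k\].mean()/    mk=ys[k].mean(); e=ys[k][[0,-1]]*1e3/; s/^    return im,c/    lead=next(i for i in range(pk,len(ys)) if g[i]<(g[pk]+g[b+17])\/2); print("marker edges",e,"line front %.1f -> to go %.1f mm"%(ys[lead]*1e3,(mk-ys[lead])*1e3)); return im,c/' h.py
python3 - <<'E'
from h import *
c=imaging.get_calibration("wrist")
W=cast("wrist",[[71,127],[277,112],[277,268]],.044,c)[:,:2]
L=np.array([[.06,.1],[.06,-.07],[-.06,-.07]])
a=W-W.mean(0); b=L-L.mean(0)
yaw=np.arctan2((b[:,0]*a[:,1]-b[:,1]*a[:,0]).sum(),(a*b).sum())
Rm=np.array([[np.cos(yaw),-np.sin(yaw)],[np.sin(yaw),np.cos(yaw)]]); t=W.mean(0)-Rm@L.mean(0)
print("yaw",np.degrees(yaw),t); print(W-(L@Rm.T+t)); np.save("pose.npy",[yaw,*t])
r,o=tip_rel([*(Rm@[0,-.092]+t),.092]);print(r)
measure()
E
```

```text
yaw -8.067124758310166 [ 0.54458862 -0.1975126 ]
[[-0.00146323 -0.00157324]
 [-0.00170134  0.00026475]
 [ 0.00316457  0.00130848]]
[ 0.03085336 -0.00184544  0.07002812]
marker -14.5 blackend -46.0 linepeak -43.0 line [59, 84, 106, 120, 124, 125, 125, 125, 120, 108, 94, 81, 76, 75, 75, 74, 75, 75]
marker edges [-18.5 -10.5] line front -41.0 -> to go 26.5 mm
```

```bash
python3 -m crank '[{"x":0.008,"y":-0.002,"z":0.04,"turn":0},{"x":0.008,"y":-0.002,"z":0.065,"turn":0},{"x":0.008,"y":-0.002,"z":0.072,"turn":0},{"x":0.012,"y":-0.002,"z":0.072,"turn":0},{"x":0.018,"y":-0.002,"z":0.072,"turn":0},{"x":0.024,"y":-0.002,"z":0.072,"turn":0},{"x":0.030,"y":-0.002,"z":0.072,"turn":0}]'
python3 -c "
from h import *
measure()"
```

```text
time_s: 2.6
tool_pos: [0.5333, -0.2874, 0.0919]
tool_rot: [179.9, -0.2, -7.6]
force: [-2.0, -1.2, 4.0]
grip_width: 0.0005
grasp_force: 1.7
marker -15.0 blackend -23.0 linepeak -21.0 line [52, 60, 66, 71, 73, 72, 73, 73, 73, 73, 73, 73, 73, 73, 73, 73, 73, 73]
marker edges [-19. -11.] line front -20.5 -> to go 5.5 mm
```

```bash
python3 -c "
from h import *
im,c=measure()
crop(im,150,80,200,160,4,'pics/w2.png')"
```

```text
marker -15.0 blackend -22.0 linepeak -15.0 line [58, 65, 70, 72, 72, 73, 73, 73, 73, 73, 73, 73, 73, 73, 73, 73, 73, 73]
marker edges [-19. -11.] line front -14.5 -> to go -0.5 mm
```

View pics/w2.png

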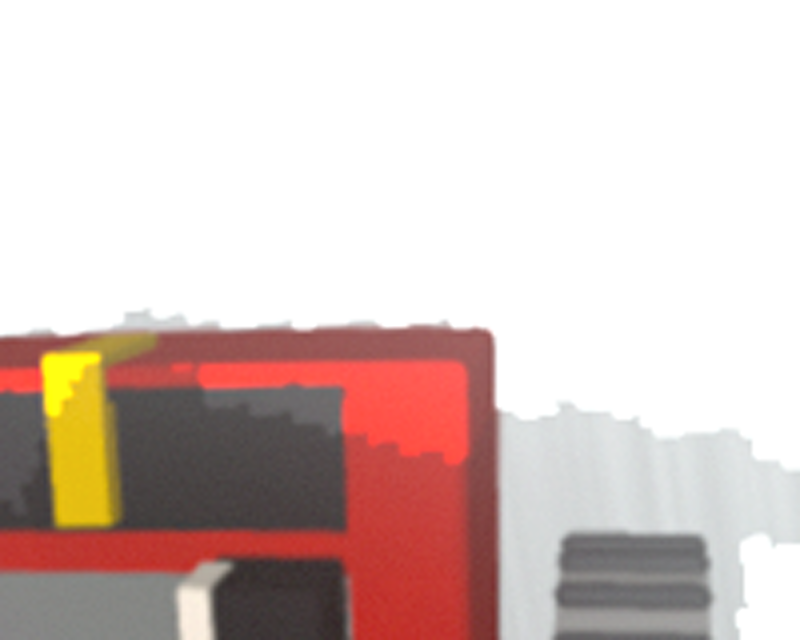

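The crop shows the gripper shading and covering the jaw, with the marker at the left and the jaw's far end at about (200,230). I'll finish the stroke, lift and back off before measuring.

```bash
python3 -m crank '[{"x":0.006,"z":0,"y":0,"turn":0},{"x":0.012,"z":0,"y":0,"turn":0},{"x":0.017,"z":0.0005,"y":0,"turn":0},{"x":0.020,"z":0.001,"y":0,"turn":0},{"x":0.022,"z":-0.02,"y":0,"turn":0},{"x":-0.02,"z":-0.05,"y":0,"turn":0},{"x":-0.030,"z":-0.072,"y":0.002,"turn":0},{"x":-0.030,"z":-0.072,"y":0.002,"turn":0},{"x":-0.030,"z":-0.072,"y":0.002,"turn":0}]'
python3 -c "
from h import *
im,c=measure()
crop(im,50,90,280,200,2.8,'pics/w3.png')"
```

```text
time_s: 3.82
tool_pos: [0.5022, -0.2837, 0.1607]
tool_rot: [-180.0, 0.0, -7.5]
force: [0.5, 0.7, -0.2]
grip_width: 0.0003
grasp_force: 0.0
marker -14.5 blackend -53.0 linepeak -49.0 line [54, 67, 74, 75, 75, 75, 75, 75, 75, 75, 75, 75, 75, 75, 74, 69, 58, 45]
marker edges [-18.5 -10.5] line front -45.0 -> to go 30.5 mm
```

View pics/w3.png

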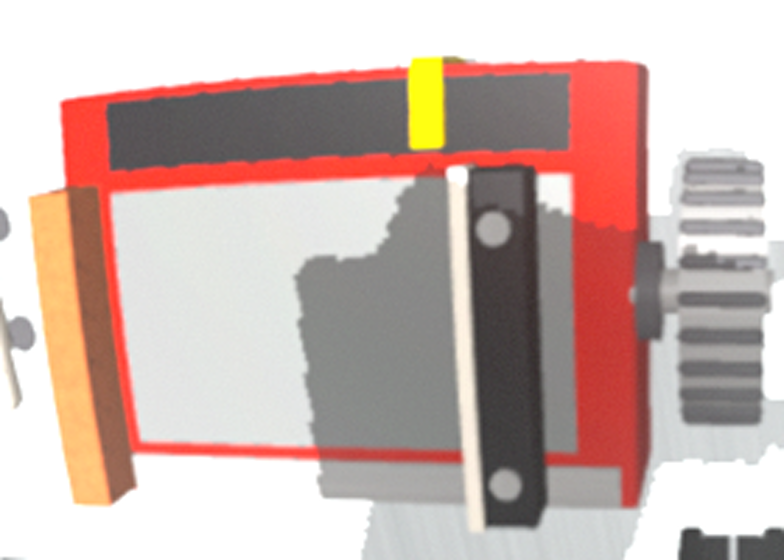

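The wrist view works now: white line at about u 210–216 and marker at u 196–208, so the jaw has moved a long way. Red was being read as black in the detector, so I'll fix that.

```bash
sed -i 's/dk=g<60;/dk=p.max(1)<60;/' h.py; python3 -c "
from h import *
measure()"
```

```text
marker -14.5 blackend -28.5 linepeak -25.5 line [47, 68, 92, 111, 122, 125, 126, 126, 124, 118, 105, 89, 79, 75, 75, 75, 75, 75]
marker edges [-18.5 -10.5] line front -23.0 -> to go 8.5 mm
```

```bash
python3 -m crank '[{"x":0.022,"y":-0.002,"z":0.04,"turn":0},{"x":0.022,"y":-0.002,"z":0.062,"turn":0},{"x":0.022,"y":-0.002,"z":0.072,"turn":0},{"x":0.022,"y":-0.002,"z":0.072,"turn":0},{"x":0.028,"y":-0.002,"z":0.072,"turn":0},{"x":0.034,"y":-0.002,"z":0.072,"turn":0},{"x":0.039,"y":-0.002,"z":0.072,"turn":0},{"x":0.039,"y":-0.002,"z":0.072,"turn":0},{"x":0.039,"y":-0.002,"z":0.05,"turn":0},{"x":0.01,"y":-0.001,"z":0.02,"turn":0},{"x":0,"y":0,"z":0,"turn":0},{"x":0,"y":0,"z":0,"turn":0}]'
cat >> h.py <<'E'
def fine():
    c=imaging.get_calibration("wrist"); im=imaging.read_camera("wrist"); ys=np.arange(-.05,.02,.00025)
    m=prof(im,c,.049,.044,.057,ys); yl=m[:,1]-m[:,2]; k=ys[yl>yl.max()/2]; print("marker",k[[0,-1]]*1e3,k.mean()*1e3)
    xs=np.arange(-.045,.032,.01); f=[]
    for x in xs:
        p=prof(im,c,.062,x-.002,x+.002,ys); dk=np.where(p.max(1)<60)[0]
        b=dk[-1]; g=p.min(1); pk=b+g[b:b+30].argmax(); base=g[b+44]
        j=next(i for i in range(pk,len(ys)) if g[i]<(g[pk]+base)/2); f.append(ys[j]); print("%.0f: %.2f  (black end %.2f, base %d pk %d)"%(x*1e3,ys[j]*1e3,ys[b]*1e3,base,g[pk]))
    s=np.polyfit(xs,f,1); print("slope deg",np.degrees(s[0]),"at x=.05:",np.polyval(s,.05)*1e3,"mean",np.median(f)*1e3)
    print("to go: %.2f"%((k.mean()-np.polyval(s,.05))*1e3)); return im
E
python3 -c "
from h import *
fine()"
```

```text
time_s: 5.42
tool_pos: [0.5025, -0.2851, 0.1632]
tool_rot: [179.9, -0.2, -7.6]
force: [1.2, 0.1, -0.3]
grip_width: 0.0004
grasp_force: 0.0
marker [-19.  -10.5] -14.749999999999972
-45: -14.25  (black end -19.50, base 94 pk 125)
-35: -14.25  (black end -19.50, base 67 pk 125)
-25: -14.25  (black end -19.75, base 75 pk 125)
-15: -14.50  (black end -19.75, base 75 pk 125)
-5: -14.50  (black end -19.75, base 75 pk 125)
5: -14.50  (black end -19.75, base 76 pk 126)
15: -14.75  (black end -19.75, base 75 pk 126)
25: -15.75  (black end -20.00, base 124 pk 127)
slope deg -0.937877343220095 at x=.05: -15.575892857142822 mean -14.499999999999972
to go: 0.83
```

By this view the white line sits within about 1 mm of the marker. To cancel parallax I'll check with the camera directly over the jaw plane.

```bash
python3 -m crank '[{"x":0,"y":-0.04,"z":-0.01,"turn":0},{"x":-0.01,"y":-0.084,"z":-0.01,"turn":0},{"x":-0.01,"y":-0.084,"z":-0.01,"turn":0},{"x":-0.01,"y":-0.084,"z":-0.01,"turn":0},{"x":-0.01,"y":-0.084,"z":-0.01,"turn":0}]'
python3 -c "
from h import *
c=imaging.get_calibration('wrist')
im=fine()
crop(im,220,90,200,150,4,'pics/w4.png')"
```

```text
time_s: 6.1
tool_pos: [0.5026, -0.201, 0.1708]
tool_rot: [180.0, 0.1, -7.7]
force: [-0.0, -0.8, 0.3]
grip_width: 0.0005
grasp_force: 0.0
marker [-18.   -10.25] -14.124999999999972
-45: -14.25  (black end -19.25, base 94 pk 127)
-35: -14.25  (black end -19.50, base 77 pk 127)
-25: -14.25  (black end -19.50, base 76 pk 127)
-15: -14.50  (black end -19.50, base 77 pk 127)
-5: -14.50  (black end -19.50, base 78 pk 128)Traceback (most recent call last):
  File "<string>", line 4, in <module>
    im=fine()
  File "h.py", line 50, in fine
    b=dk[-1]; g=p.min(1); pk=b+g[b:b+30].argmax(); base=g[b+44]
      ~~^^^^
IndexError: index -1 is out of bounds for axis 0 with size 0
```

```bash
python3 -c "
from h import *
im=imaging.read_camera('wrist')
crop(im,240,90,130,100,6,'pics/w5.png')"
```

```text
(no output)
```

View pics/w5.png

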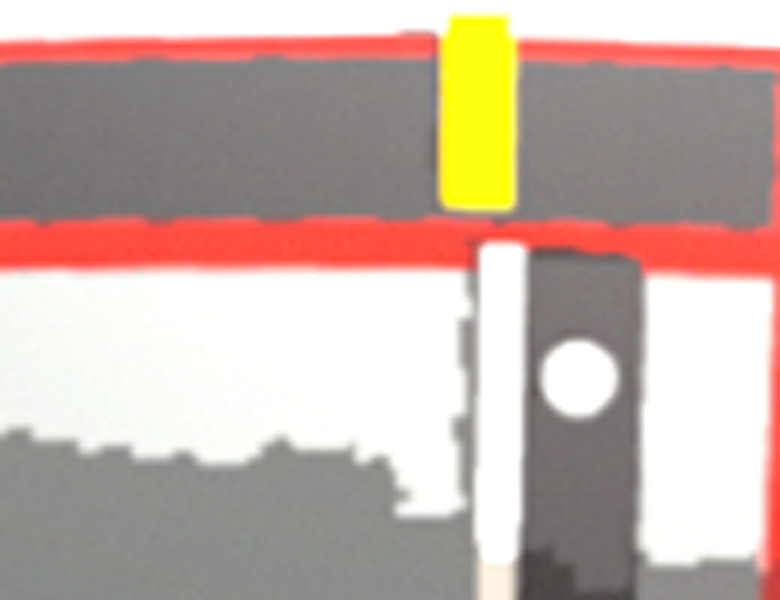

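From directly above, the white line's front edge is at crop u=478. The marker spans 440–516 (centre 478), so the edge is on the mark. I'll lift clear and hand in.

```bash
python3 -m crank '[{"x":0,"y":0,"z":-0.04,"turn":0},{"x":0,"y":0,"z":-0.08,"turn":0},{"x":0,"y":0,"z":-0.08,"turn":0},{"x":0,"y":0,"z":-0.08,"turn":0},{"x":0,"y":0,"z":-0.08,"turn":0}]' && python3 -c "
from cell import env
print(env.sign_off())"
```

```text
time_s: 6.82
tool_pos: [0.502, -0.1997, 0.2501]
tool_rot: [-180.0, 0.1, -7.6]
force: [0.7, 0.2, 0.4]
grip_width: 0.0002
grasp_force: 0.0
the job is handed in; nothing more can be done
None
```

Two wheel strokes brought the red jaw's white front edge onto the yellow marker (within about 1 mm by the wrist camera), and I handed the job in at about 6.8 s with the hand raised clear; sign-off returned no verdict.

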